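Fill the vial rack and hold a fresh cover over it

ROBOT

A 6-joint arm with a two-finger parallel gripper is mounted at the origin on the work surface. World frame = base frame: x ahead of the robot, y to its left, z up, the work surface at z = 0. Lengths are in m, angles in rad, forces in N, time in s.
With the tool pointing down it reaches from about 0.35 to 0.775 m from the base axis. Payload 5.5 kg.
Tool frame: the origin (TCP) lies midway between the tips of the shut fingers; the grasp point (between the pads) lies 19 mm behind it; z points along the fingers, y is the line along which they close (so a half turn about z gives the same grasp; the last joint's range is limited). The gripper opens to 85 mm and grips with 20 to 120 N. Pads are 22 mm wide; open, the fingers measure 114 mm over their backs; the gripper's body (76 mm by 85 mm) begins 54 mm behind the grasp point. The pads swing forward as they close: fully open they stand 13 mm farther back than shut.
Start: joints at [-1.451, 0.313, 0.046, 1.304, 0, 1.431], TCP at [0.148, -0.556, 0.231] pointing down, gripper open.
Joint ranges: [-2.76, 2.76], [-0.86, 1.69], [-1.03, 1.26], [-2.2, 2.34], [-1.47, 1.5], [-3.14, 3.14]. Speed limits (rad/s): [2.57, 2.57, 3.14, 3.14, 3.14, 3.14].

INTERFACE

Orientations are given as a unit quaternion [w, x, y, z].
In Python, from workcell import env gives the robot as it stands.
- The arm moves only by the tool move_arm, never from a script. Its argument "targets" is a list of rows, each a list of 3 entries, a list of its own where there are three numbers: the shift along the tool's x, y, z in mm, then the turn, a rotation vector about the tool's x, y, z in units of 10 degrees (1.0 is 10 degrees), then the closure, from -1 (fully open) to 1 (shut). In form: [[[dx, dy, dz], [ax, ay, az], gripper], ...]. A call has 1 to 5 rows; each row is the pose to reach, as a shift and turn from the pose commanded when the call began, along the tool's axes at that moment; what a row does not reach only later rows make up. A row lasts 1/8 s, in which the tool goes at most 62.5 mm and 10.7 degrees, less where a joint would pass 70% of its speed; a pose out of reach is approached as far as the arm can. A call with a gripper value outside its range is refused whole. The fingers move at their own pace and stop on an object; "squeeze" is the grip in N (left out, the last holds). Time passes only in rows, so rows that repeat a pose let the fingers close. It gives the time, the measured TCP pose, the force, the opening and the grip force at its end, in the units of the state.
- env.get_state(): the state, without advancing time (a new reading comes with each control period).
- env.read_camera(name): name is "scene" or "top" or "wrist"; returns a dict with "pixels" (384x512x3 uint8, red, green, blue), "fovy" (degrees; the focal length in pixels is half the picture's height over the tangent of half this angle, whatever the lens; pixels are square), "cx", "cy" (the principal point, pixels), "dist_coeffs" ([k1, k2, p1, p2, k3] as OpenCV has them; the pictures are not rectified), "extrinsics" (4x4, takes a point from world to camera coordinates); the wrist camera has in their place "mount" (4x4, takes a point from camera to tool coordinates, whose origin is the TCP and whose axes are the flange's). Camera axes: x right, y up, looking along -z (the intrinsics and any distortion apply to the point x, -y, -z); pixel columns grow to the right and rows downward; lengths in m; the calibration is good to about 2 mm. A picture is of the moment at which its call begins: read the wrist's pose just before it. There is no depth.
- env.hand_in(): hands the job in; it is judged then, once.
Trained networks look in a picture, given as the dict that the camera call returned (one of the last four; its "shot" number tells which), for a name from the list of things; names that differ only in an ending like _2 or _b are one class to them, and where a whole thing is asked for, a point or a joint stands for the part that bears it (a point fixed in the world has none). Each returns a list of dicts, best first, with "confidence" (0 to 1); they miss things now and then, are a little off and sometimes report something else, mostly with a low value. They report only what shows in the picture. A call takes as long as a camera call.
- env.spot_in(thing, picture): "centre" ([x, y, z] in m, in world coordinates, good to about 4 mm: the middle of the surface that is visible of it).
- env.regions_of(thing, picture): "mask" (384x512 bool, what is visible of it).
- env.landmark_of(thing, picture): "centre" ([x, y, z] in m, in world coordinates, good to about 4 mm: a listed point, or the origin of a listed thing).
The state is a dict: "clock": time; "joint_pos": joint angles; "qvel": joint speeds; "tau": joint torques, N m; "tcp_pos": TCP position; "orientation": TCP orientation; "wrist_force": force on the tool from outside, world axes, zero at the start; "ft_torque": the same for the moment, N m; "finger_gap": finger opening in m; "grip_force": force on a finger pad.
Only numpy, scipy, OpenCV 4.12 (cv2) and the standard library are available. Lean on these libraries where they do the work, as an engineer would, in place of code of your own. Each camera call takes 0.05 s, during which the arm holds its last target. There are 200 camera calls.

TASK

Complete the vial rack: stand the two spare vials from the dish in its two empty wells and leave the other vials where they are. Then take the top amber cover off the clinging stack by its finger lip, peeling that corner up first while the opposite corner stays down so that it comes away alone and the rest of the stack stays put, and bring it over the rack. Finish still holding the cover level, centred and lined up with the rack, a few centimetres above it without touching, so that I can check the caps before it goes on; do not knock the glassware or the wash bottle.

Things in the scene. Friction and masses are not known exactly. Their poses are not given: they have to be found in the camera images.
- rack: blue vial rack, fixed. Block 118 (x) by 136 (y) by 30 mm high with 2 x 3 round wells at x = -31, +31, y = -42, 0, +42 mm, 31 mm wide, 22 deep: a seated vial's centre is 38.5 mm above the bench. Upright plates 84 mm high at both y ends (outer faces y = -74, +74 mm) are its highest part. Four wells hold vials; two, different each time, are empty. Origin: centre of underside, z up
- well0 (a point): mouth of a well, on its axis at the block's top face, 30 mm above the bench (rack frame x = -31, y = -42 mm); a vial may or may not stand in it
- well1 (a point): mouth of a well, on its axis at the block's top face, 30 mm above the bench (rack frame x = -31, y = 0 mm); a vial may or may not stand in it
- well2 (a point): mouth of a well, on its axis at the block's top face, 30 mm above the bench (rack frame x = -31, y = 42 mm); a vial may or may not stand in it
- well3 (a point): mouth of a well, on its axis at the block's top face, 30 mm above the bench (rack frame x = 31, y = -42 mm); a vial may or may not stand in it
- well4 (a point): mouth of a well, on its axis at the block's top face, 30 mm above the bench (rack frame x = 31, y = 0 mm); a vial may or may not stand in it
- well5 (a point): mouth of a well, on its axis at the block's top face, 30 mm above the bench (rack frame x = 31, y = 42 mm); a vial may or may not stand in it
- vial0_mid (a point): an amber glass vial with a white cap, upright, 27 mm across, 61 mm tall, cap 24 mm across and 13 mm high, about 35 g; this point is on its axis at half height (30.5 mm above its foot); it stands in one of the rack's wells from the start and stays there
- vial1_mid (a point): an amber glass vial with a white cap, upright, 27 mm across, 61 mm tall, cap 24 mm across and 13 mm high, about 35 g; this point is on its axis at half height (30.5 mm above its foot); it stands in one of the rack's wells from the start and stays there
- vial2_mid (a point): an amber glass vial with a white cap, upright, 27 mm across, 61 mm tall, cap 24 mm across and 13 mm high, about 35 g; this point is on its axis at half height (30.5 mm above its foot); it stands in one of the rack's wells from the start and stays there
- vial3_mid (a point): an amber glass vial with a white cap, upright, 27 mm across, 61 mm tall, cap 24 mm across and 13 mm high, about 35 g; this point is on its axis at half height (30.5 mm above its foot); it stands in one of the rack's wells from the start and stays there
- spare0_mid (a point): an amber glass vial with a white cap, upright, 27 mm across, 61 mm tall, cap 24 mm across and 13 mm high, about 35 g; this point is on its axis at half height (30.5 mm above its foot); a spare, standing at the start in the shallow aluminium dish (105 by 155 mm, rim 14 mm high, floor 3 mm thick, fixed)
- spare1_mid (a point): an amber glass vial with a white cap, upright, 27 mm across, 61 mm tall, cap 24 mm across and 13 mm high, about 35 g; this point is on its axis at half height (30.5 mm above its foot); a spare, standing at the start in the shallow aluminium dish (105 by 155 mm, rim 14 mm high, floor 3 mm thick, fixed)
- cover_mid (a point): top cover of the stack, at its centre half-way up. Stiff amber panel 124 (x) by 152 (y) by 3 mm with flared skirt, in all 136 by 164 by 13 mm, 60 g, z up; fits the rack either way round. Snap lugs round its rim (none by the lip) cling to it: level and straight up takes about 7 N, what the other covers weigh; raised from the lip corner it lets go bit by bit at 2 to 4 N, each spot free once 6 mm apart
- lip (a point): centre of the cover's finger lip, an upright rib across one panel corner: 36 mm long, 18 mm high above the panel, 10 mm thick along the line from panel towards the corner (cover -x +y, at 45 degrees). In the cover's frame x = -42, y = +56 mm, 15.5 mm above cover_mid and 9 mm above the panel. Axes are the cover's
- lip_corner (a point): the panel's corner beyond the lip, on its top face (cover frame x = -62, y = +76 mm)
- far_corner (a point): the diagonally opposite corner of the panel, on its top face (cover frame x = +62, y = -76 mm)
- stack: the other twelve nested covers under the top one: one loose pile 136 by 164 mm, its panel 46 mm high, about 0.66 kg. Origin: centre of its underside, on the bench; axes as the top cover's at the start. At the start the top cover's skirt edge is 36 mm and its panel's top face 49 mm above the bench
- flask_mid (a point): a clear conical flask, 84 mm across its foot, 126 mm tall, bystander; point at half height
- cylinder_mid (a point): a slim measuring cylinder on a blue foot 60 mm across, 157 mm tall, bystander; point at half height
- washbottle_mid (a point): a white wash bottle with red cap and spout, 62 mm across, 170 mm tall, bystander; point at half height

How it is judged:
By the outcome, as a careful person would: the job done as asked, in the order asked, and still so for the second after the job is handed in, while the arm keeps its last pose, push and grip.
It also fails if it takes over 69 s, if anything falls off the work surface, if the arm or the gripper's body presses on something with over 40 N, if the wrist force passes 120 N, or if a joint passes its speed limit or range.

## Working session

There is one attempt and no reset: what is moved stays moved. The work goes in short steps, Python scripts to look and compute and a tool call to move; the robot and the scene stay as the last step left them, time stands still between calls to the robot, and variables do not carry over. Pictures are saved under pics/ and viewed, at most 10 in all, crops included, and the job is handed in when it is done.

Besides the shell and the picture viewer there is one more tool, called after "Call:" as name(argument=value, ...), one argument or row to a line, values as JSON. move_arm: Moves the arm, as the interface text tells. Its arguments: {"type":"object","properties":{"targets":{"type":"array","items":{"type":"array"}},"squeeze":{"type":"number"}},"required":["targets"]}

```bash
ls; mkdir -p pics; cat > h.py <<'E'
import numpy as np, cv2
from workcell import env
from scipy.spatial.transform import Rotation as R
def snap(n,save=None):
    s=env.get_state(); p=env.read_camera(n)
    if save: cv2.imwrite('pics/'+save,p['pixels'][:,:,::-1])
    return s,p
def quat(s):
    q=s['orientation']; return R.from_quat([q[1],q[2],q[3],q[0]])
E
python3 - <<'E'
from h import *
s,p=snap('scene','s1.png'); s2,t=snap('top','t1.png')
print(s)
np.set_printoptions(precision=4,suppress=True)
for n in ['rack','well0','well1','well2','well3','well4','well5','vial0_mid','spare0_mid','cover_mid','lip','lip_corner','far_corner','stack','flask_mid','cylinder_mid','washbottle_mid']:
    for nm,pic in (('S',p),('T',t)):
        print(n,nm,[(np.round(d['centre'],4).tolist(),round(d['confidence'],2)) for d in env.landmark_of(n,pic)[:7]])
for pic in (p,t): print({k:v for k,v in pic.items() if k!='pixels'})
im=np.hstack([p['pixels'],t['pixels']])
E
```

```text
pics
{'clock': 0.0, 'joint_pos': array([-1.45061041e+00,  3.14009142e-01,  4.49406040e-02,  1.30358951e+00,
        2.99117603e-05,  1.43125907e+00]), 'qvel': array([ 0.00063893,  0.00040835, -0.00089748,  0.00127243, -0.0007992 ,
        0.00064451]), 'tau': array([-1.45992849e-04, -4.80623853e+01,  2.98533458e+01,  1.92860974e-02,
       -8.64552385e-05, -4.16292067e-06]), 'tcp_pos': array([ 0.14763836, -0.55518061,  0.23038821]), 'orientation': array([-9.30672991e-04,  9.91579399e-01,  1.29496827e-01,  2.39617360e-05]), 'wrist_force': array([ 0.05023319,  0.2772056 , -0.27407938]), 'ft_torque': array([-0.00244712,  0.01406836, -0.01782334]), 'grip_force': 0.0, 'finger_gap': 0.0856023285548487}
rack S [([0.5403, 0.0067, 0.0039], 0.79)]
rack T [([0.5427, 0.0018, 0.0017], 0.83)]
well0 S [([0.5249, -0.0435, 0.0291], 0.97), ([0.5173, -0.0084, 0.03], 0.84), ([0.5541, 0.0556, 0.0325], 0.79), ([0.5006, 0.0346, 0.0298], 0.72), ([0.5691, 0.0144, 0.0254], 0.63), ([0.5877, -0.0239, 0.0266], 0.59)]
well0 T [([0.53, -0.0444, 0.0302], 0.97), ([0.4982, 0.0344, 0.0331], 0.86), ([0.5136, -0.0057, 0
[... 3512 characters left out ...]
)]
{'fovy': 47.18039884130235, 'cx': 257.0620229834111, 'cy': 191.847978913228, 'dist_coeffs': array([0.0238, 0.    , 0.    , 0.    , 0.    ]), 'extrinsics': array([[-0.3662,  0.9305,  0.0039,  0.2181],
       [-0.5777, -0.2307,  0.783 ,  0.2558],
       [ 0.7295,  0.2845,  0.622 , -1.834 ],
       [ 0.    ,  0.    ,  0.    ,  1.    ]]), 'shot': 1}
{'fovy': 47.71763690530709, 'cx': 253.7609893529592, 'cy': 178.16391766734864, 'dist_coeffs': array([0.0385, 0.    , 0.    , 0.    , 0.    ]), 'extrinsics': array([[-0.0162, -0.9998,  0.0067,  0.0076],
       [ 0.9886, -0.0151,  0.1497, -0.5274],
       [-0.1496,  0.009 ,  0.9887, -1.4431],
       [ 0.    ,  0.    ,  0.    ,  1.    ]]), 'shot': 2}
```

View pics/s1.png

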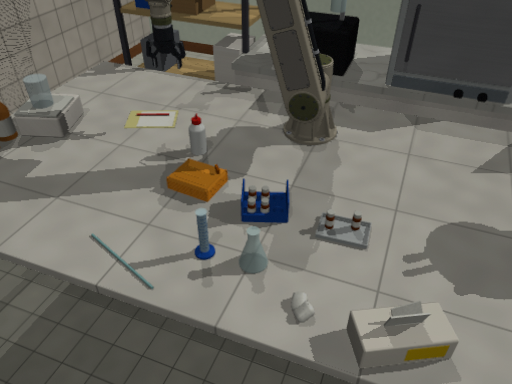

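View pics/t1.png

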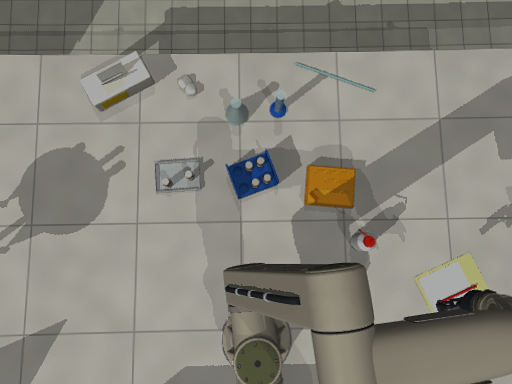

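The scene view shows the rack at (265,203), the dish with its spares at (330,222) and (356,222), and the orange stack at (198,180). The top view shows caps at (249,165), (260,160), (255,182) and (266,177). That leaves the +y wells empty, which are well2 and well5 or their equivalents. The lip is at about (313,195).

```bash
cat >> h.py <<'E'
np.set_printoptions(precision=4,suppress=True)
def plan(xyz,yaw_deg,tilt=None):
    """shift (mm, tool axes) and rotvec (10 deg) from present pose to tool-down with tool-x yaw."""
    s=env.get_state(); q=quat(s)
    T=R.from_euler('z',yaw_deg,degrees=True)*R.from_euler('x',180,degrees=True)
    d=q.inv().apply(np.array(xyz)-s['tcp_pos'])*1000
    print('clk %.2f'%s['clock'],'tcp',s['tcp_pos'],'move',d.round(1),(np.degrees((q.inv()*T).as_rotvec())/10).round(3),'F',s['wrist_force'].round(1),'gap',round(s['finger_gap'],4))
E
python3 - <<'E'
from h import *
p=env.read_camera('wrist'); print({k:v for k,v in p.items() if k!='pixels'})
plan([.40,-.25,.30],60); 
E
```

```text
{'fovy': 65.41157987674346, 'cx': 255.89200622902356, 'cy': 187.64326566592774, 'dist_coeffs': array([-0.0497,  0.    ,  0.    ,  0.    ,  0.    ]), 'mount': array([[-0.0009,  0.964 ,  0.2659,  0.0669],
       [ 1.    ,  0.0012, -0.0011, -0.    ],
       [-0.0014,  0.2659, -0.964 , -0.1435],
       [ 0.    ,  0.    ,  0.    ,  1.    ]]), 'shot': 3}
clk 1.85 tcp [ 0.1477 -0.5558  0.2313] move [ 322.4 -230.7  -68.7] [ 0.001  0.    -4.512] F [-0.4 -0.3 -0.8] gap 0.0855
```

```bash
python3 - <<'E'
from h import *
plan([.50,-.15,.30],15); plan([.5,.06,.30],40)
E
```

```text
clk 1.85 tcp [ 0.1477 -0.5558  0.2313] move [ 444.7 -301.6  -68.7] [ 0.001  0.    -0.012] F [-0.4 -0.3 -0.8] gap 0.0855
clk 1.85 tcp [ 0.1477 -0.5558  0.2313] move [ 498.6 -504.6  -68.7] [ 0.001  0.    -2.512] F [-0.4 -0.3 -0.8] gap 0.0855
```

Call:
move_arm(
  targets=[
    [[445, -302, -69], [0, 0, 0], -1],
    [[445, -302, -69], [0, 0, 0], -1],
    [[445, -302, -69], [0, 0, 0], -1],
    [[445, -302, -69], [0, 0, 0], -1],
    [[445, -302, -69], [0, 0, 0], -1],
  ],
)

```text
clock: 2.48
tcp_pos: [0.3519, -0.3201, 0.2716]
orientation: [0.0, 0.992, 0.129, 0.0]
wrist_force: [0.8, -0.9, 0.1]
finger_gap: 0.0851
grip_force: 0.0
```

Call:
move_arm(
  targets=[
    [[0, 0, 0], [0, 0, 0], -1],
    [[0, 0, 0], [0, 0, 0], -1],
  ],
)

```text
clock: 2.72
tcp_pos: [0.3509, -0.3217, 0.2711]
orientation: [0.0, 0.992, 0.13, -0.0]
wrist_force: [-0.4, -0.1, 0.1]
finger_gap: 0.0854
grip_force: 0.0
```

Call:
move_arm(
  targets=[
    [[188, -127, -29], [0, 0, 0], -1],
    [[188, -127, -29], [0, 0, 0], -1],
    [[188, -127, -29], [0, 0, 0], -1],
    [[188, -127, -29], [0, 0, 0], -1],
    [[188, -127, -29], [0, 0, 0], -1],
  ],
)

```text
clock: 3.35
tcp_pos: [0.501, -0.1507, 0.2996]
orientation: [0.0, 0.991, 0.13, -0.0]
wrist_force: [0.1, -0.4, -0.6]
finger_gap: 0.0854
grip_force: 0.0
```

```bash
cat >> h.py <<'E'
import json,os
def wcam(s,p):
    """world->camera 4x4 (OpenGL axes) for the wrist camera"""
    T=np.eye(4); T[:3,:3]=quat(s).as_matrix(); T[:3,3]=s['tcp_pos']
    return np.linalg.inv(T@p['mount'])
def store(name,s,p):
    E=p['extrinsics'] if 'extrinsics' in p else wcam(s,p)
    np.savez('pics/'+name+'.npz',pixels=p['pixels'],E=E,f=192/np.tan(np.radians(p['fovy']/2)),c=[p['cx'],p['cy']],d=p['dist_coeffs'])
    cv2.imwrite('pics/'+name+'.png',p['pixels'][:,:,::-1])
def lm(names,p):
    for n in names: print(n,[(np.round(d['centre'],4).tolist(),round(d['confidence'],2)) for d in env.landmark_of(n,p) if d['confidence']>.4])
E
python3 - <<'E'
from h import *
s,p=snap('wrist'); store('w1',s,p)
lm(['well0','cover_mid','lip','lip_corner','far_corner','stack','vial0_mid'],p)
plan([.52,.10,.30],45)
E
```

```text
well0 [([0.5281, -0.0447, 0.0312], 0.73), ([0.571, 0.0129, 0.0267], 0.7), ([0.5123, -0.0048, 0.0268], 0.66), ([0.4967, 0.0327, 0.03], 0.64), ([0.5862, -0.0219, 0.0332], 0.62), ([0.5586, 0.0546, 0.0299], 0.58)]
cover_mid [([0.4984, -0.2621, 0.0426], 0.96)]
lip [([0.4608, -0.2035, 0.0604], 0.81)]
lip_corner [([0.4428, -0.1827, 0.048], 0.95)]
far_corner [([0.5508, -0.3432, 0.0501], 0.98), ([0.5283, -0.049, 0.0376], 0.53)]
stack []
vial0_mid [([0.511, -0.0037, 0.0387], 0.61), ([0.4629, -0.2043, 0.0584], 0.47)]
clk 3.75 tcp [ 0.4993 -0.1517  0.3   ] move [  84.2 -238.1   -0. ] [-0.     0.001 -3.024] F [-0.2 -0.4  0.1] gap 0.0855
```

View pics/w1.png

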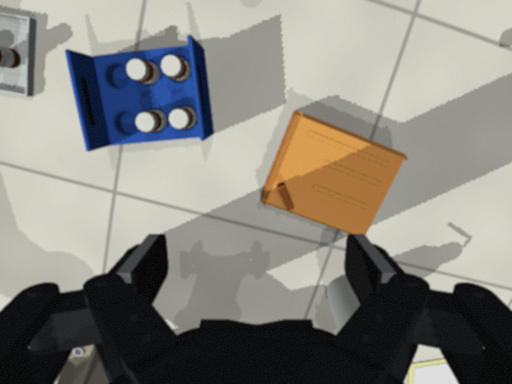

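The wrist view shows the rack with caps at (141,70), (175,67), (149,121) and (181,118). The two left wells are empty at (118,73) and (125,122), and the cover lip is at (285,196). Next I'll view the rack and dish together.

Call:
move_arm(
  targets=[
    [[149, -283, 0], [0, 0, -3], -1],
    [[149, -283, 0], [0, 0, -3], -1],
    [[149, -283, 0], [0, 0, -3], -1],
    [[149, -283, 0], [0, 0, -3], -1],
    [[149, -283, 0], [0, 0, -3], -1],
  ],
)

```text
clock: 4.38
tcp_pos: [0.5699, 0.1554, 0.3003]
orientation: [0.0, 0.924, 0.381, 0.0]
wrist_force: [0.9, -0.4, 1.4]
finger_gap: 0.0852
grip_force: 0.0
```

Call:
move_arm(
  targets=[
    [[0, 0, 0], [0, 0, 0], -1],
  ],
)

```text
clock: 4.5
tcp_pos: [0.5697, 0.1576, 0.2993]
orientation: [-0.0, 0.923, 0.384, -0.0]
wrist_force: [0.6, -0.8, -0.1]
finger_gap: 0.0858
grip_force: 0.0
```

```bash
python3 - <<'E'
from h import *
s,p=snap('wrist'); store('w2',s,p)
lm(['well0','spare0_mid','rack'],p)
plan([.543,.219,.12],109)
s,p=snap('top'); store('t2',s,p)
s,p=snap('scene'); store('s2',s,p)
E
```

```text
well0 [([0.562, 0.0513, 0.0281], 0.86), ([0.5721, 0.0142, 0.0279], 0.8), ([0.516, -0.0062, 0.0285], 0.78), ([0.4969, 0.0339, 0.0239], 0.66), ([0.5236, -0.0475, 0.029], 0.62), ([0.5861, -0.0227, 0.0304], 0.62)]
spare0_mid [([0.5418, 0.2194, 0.0337], 0.61)]
rack [([0.545, 0.0043, 0.0039], 0.57)]
clk 4.70 tcp [0.5694 0.1528 0.3001] move [ 28.  -65.7 180.1] [-0.001  0.003 -6.42 ] F [-0.1  0.5 -0.4] gap 0.0856
```

View pics/w2.png

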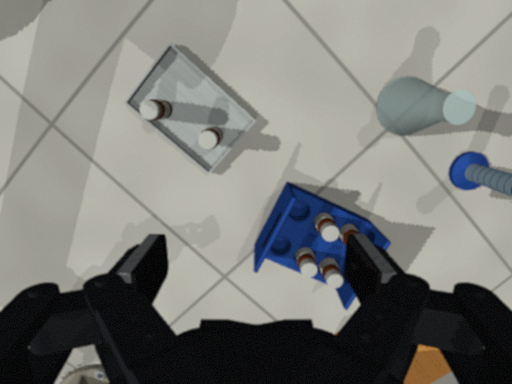

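The wrist view shows the dish spares' caps at (150,110) and (209,138). The empty wells are at (300,208) and (281,243). Next I'll triangulate the caps.

```bash
cat >> h.py <<'E'
F=np.diag([1,-1,-1.])
def load(n):
    z=np.load('pics/'+n+'.npz'); K=np.array([[z['f'],0,z['c'][0]],[0,z['f'],z['c'][1]],[0,0,1]],float)
    Rm=F@z['E'][:3,:3]; t=F@z['E'][:3,3]; return dict(px=z['pixels'],K=K,R=Rm,t=t,d=z['d'])
def proj(v,X): return cv2.projectPoints(np.atleast_2d(np.array(X,float)),cv2.Rodrigues(v['R'])[0],v['t'],v['K'],v['d'])[0].reshape(-1,2)
def ray(v,uv):
    x=cv2.undistortPoints(np.array(uv,float).reshape(-1,1,2),v['K'],v['d']).ravel()
    return -v['R'].T@v['t'], v['R'].T@np.array([x[0],x[1],1.])
def atz(v,uv,z):
    o,d=ray(v,uv); return o+d*(z-o[2])/d[2]
def tri(obs):
    A=np.zeros((3,3));b=np.zeros(3)
    for v,uv in obs:
        o,d=ray(v,uv); d/=np.linalg.norm(d); M=np.eye(3)-np.outer(d,d); A+=M;b+=M@o
    return np.linalg.solve(A,b)
def cap(v,X,r=9,thr=165):
    """centre of the white blob near projection of X"""
    u=proj(v,X)[0]; im=v['px'].astype(int); m=((im.min(2)>thr)&(im.max(2)-im.min(2)<40)).astype(np.uint8)
    n,l,st,c=cv2.connectedComponentsWithStats(m)
    best=[(np.hypot(*(c[i]-u)),i) for i in range(1,n) if st[i,4]>15]
    if not best: return None
    dd,i=min(best); return c[i],st[i,4],dd
E
cat > caps.py <<'E'
from h import *
import sys
def run(views,pts):
    for X in pts:
        obs=[];info=[]
        for n in views:
            v=load(n); c=cap(v,X)
            if c and c[2]<14 and c[1]<900: obs.append((v,c[0])); info.append((n,c[0].round(1).tolist(),int(c[1]),atz(v,c[0],X[2])[:2].round(4).tolist()))
        print(X,'tri',tri(obs) if len(obs)>1 else None); 
        for i in info: print('   ',i)
E
python3 - <<'E'
from caps import *
run(['w1','w2','t2','s2'],[[.543,.219,.064],[.518,.298,.064],[.5265,-.044,.069],[.5145,-.006,.069],[.5865,-.0232,.069],[.572,.0145,.069]])
E
```

```text
[0.543, 0.219, 0.064] tri None
    ('w2', [206.1, 139.7], 234, [0.5427, 0.2196])
[0.518, 0.298, 0.064] tri None
    ('w2', [146.8, 111.1], 167, [0.5166, 0.2959])
[0.5265, -0.044, 0.069] tri None
    ('w1', [177.8, 118.4], 267, [0.5266, -0.0453])
[0.5145, -0.006, 0.069] tri None
    ('w1', [144.4, 121.5], 260, [0.5124, -0.0058])
[0.5865, -0.0232, 0.069] tri None
    ('w1', [170.2, 65.0], 299, [0.5851, -0.0242])
[0.572, 0.0145, 0.069] tri [0.5704 0.0152 0.0695]
    ('w1', [135.4, 68.7], 290, [0.5707, 0.0153])
    ('w2', [330.0, 233.3], 164, [0.5701, 0.015])
```

```bash
python3 - <<'E'
from h import *
a=load('w1')['px'][20:165,55:225]; b=load('w2')['px'][70:215,110:280]
im=np.hstack([cv2.resize(x,None,fx=2.35,fy=4.1) if 0 else cv2.resize(x,(400,341),interpolation=cv2.INTER_CUBIC) for x in (a,b)])
cv2.imwrite('pics/crop1.png',im[:,:,::-1])
E
```

```text
(no output)
```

View pics/crop1.png

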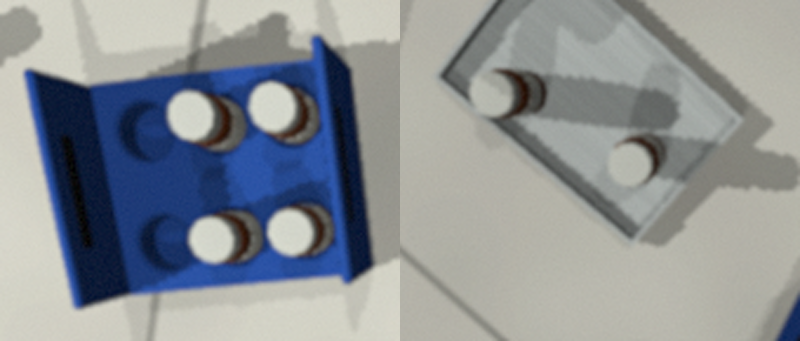

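```bash
python3 - <<'E'
from h import *
w1,w2=load('w1'),load('w2')
def ref(v,uv,r):  # refine: threshold relative to local bright level, filled blob in window
    x,y=np.round(uv).astype(int); g=cv2.GaussianBlur(v['px'],(3,3),0).min(2).astype(int)
    cut=np.percentile(g[y-3:y+4,x-3:x+4],50)-30
    m=(g>cut); yy,xx=np.mgrid[:384,:512]; m&=((xx-x)**2+(yy-y)**2<r*r); return np.array([xx[m].mean(),yy[m].mean()]),m.sum(),cut
P=[]
for uv in [(181.2,118.2),(146.8,121.6),(172.7,65.5),(137.4,69.3)]:
    c,a,cut=ref(w1,uv,16); X=atz(w1,c,.069); P.append(X[:2]); print(c.round(1),a,cut,X[:2], atz(w1,uv,.069)[:2])
for uv in [(208.6,138.4),(151.6,109.1)]:
    c,a,cut=ref(w2,uv,14); print(c.round(1),a,cut,atz(w2,c,.064)[:2],atz(w2,uv,.064)[:2])
P=np.array(P)
L=np.array([[-31,-42],[-31,0],[31,-42],[31,0]])/1e3
def fit(L,W):
    l=L-L.mean(0);w=W-W.mean(0); th=np.arctan2((l[:,0]*w[:,1]-l[:,1]*w[:,0]).sum(),(l*w).sum())
    c,s_=np.cos(th),np.sin(th); o=W.mean(0)-np.array([[c,-s_],[s_,c]])@L.mean(0); return np.degrees(th),o
print('caps fit',fit(L,P))
N=np.array([[[.5249,-.0435],[.5173,-.0084],[.5006,.0346],[.5877,-.0239],[.5691,.0144],[.5541,.0556]],
[[.53,-.0444],[.5136,-.0057],[.4982,.0344],[.5862,-.0235],[.5744,.0158],[.557,.0503]],
[[.5281,-.0447],[.5123,-.0048],[.4967,.0327],[.5862,-.0219],[.571,.0129],[.5586,.0546]],
[[.5236,-.0475],[.516,-.0062],[.4969,.0339],[.5861,-.0227],[.5721,.0142],[.562,.0513]]])
L6=np.array([[-31,-42],[-31,0],[-31,42],[31,-42],[31,0],[31,42]])/1e3
for n in N: print(fit(L6,n))
th,o=fit(L6,N.mean(0)); print('net',th,o)
E
```

```text
[177.8 118.4] 248 172.0 [ 0.5266 -0.0453] [ 0.5278 -0.0493]
[144.2 121.6] 241 171.0 [ 0.5123 -0.0056] [ 0.5131 -0.0087]
[170.2  65. ] 274 174.0 [ 0.585  -0.0243] [ 0.5852 -0.0272]
[135.5  68.8] 270 172.0 [0.5707 0.0152] [0.5707 0.0129]
[205.6 140.1] 388 144.0 [0.542  0.2197] [0.5462 0.2184]
[147.8 108.1] 351 135.0 [0.5203 0.2973] [0.5227 0.2931]
caps fit (np.float64(19.740150679212014), array([0.5416, 0.0048]))
(np.float64(20.389579010294828), array([0.5423, 0.0048]))
(np.float64(20.225687838088366), array([0.5432, 0.0045]))
(np.float64(20.183063590643073), array([0.5422, 0.0048]))
(np.float64(18.43649588646228), array([0.5428, 0.0038]))
net 19.80305984052775 [0.5426 0.0045]
```

```bash
python3 - <<'E'
from h import *
plan([.5424,.2195,.16],109.8)
E
```

```text
clk 4.80 tcp [0.5696 0.1524 0.3003] move [ 27.9 -66.8 140.3] [ 0.001  0.001 -6.505] F [-0.1 -0.8  0.2] gap 0.0856
```

Call:
move_arm(
  targets=[
    [[10, -30, 40], [0, 0, -1], -1],
    [[20, -50, 80], [0, 0, -2], -1],
    [[28, -67, 120], [0, 0, -3], -1],
    [[28, -67, 140], [0, 0, -4], -1],
    [[28, -67, 140], [0, 0, -5], -1],
  ],
)

```text
clock: 5.42
tcp_pos: [0.5407, 0.2197, 0.158]
orientation: [-0.001, 0.675, 0.738, -0.002]
wrist_force: [0.2, 0.4, -0.4]
finger_gap: 0.0852
grip_force: 0.0
```

Call:
move_arm(
  targets=[
    [[0, 0, 0], [0, 0, -1], -1],
    [[0, 0, 0], [0, 0, -1.5], -1],
    [[0, 0, 0], [0, 0, -1.5], -1],
  ],
)

```text
clock: 5.8
tcp_pos: [0.5424, 0.22, 0.1603]
orientation: [0.0, 0.576, 0.818, 0.0]
wrist_force: [0.3, 0.6, -0.2]
finger_gap: 0.0854
grip_force: 0.0
```

```bash
python3 - <<'E'
from h import *
s,p=snap('wrist'); store('w3',s,p)
lm(['spare0_mid'],p)
plan([.5424,.2195,.029],109.8)
E
```

```text
spare0_mid [([0.5395, 0.2234, 0.0354], 0.85)]
clk 5.90 tcp [0.5424 0.2203 0.1603] move [ -0.8  -0.3 131.3] [ 0.001  0.001 -0.009] F [-0.1  0.6 -0.1] gap 0.0854
```

View pics/w3.png

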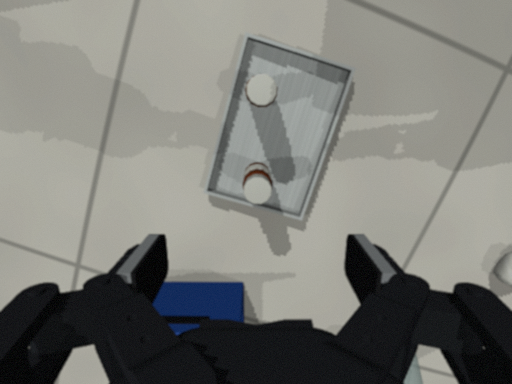

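Spare0's cap is at (258,189) and spare1's is at (262,90). Spare0 lies centred between the fingers laterally.

```bash
python3 - <<'E'
from h import *
v=load('w3'); w=load('w2')
for uv in [(258,189),(262,90)]: print(atz(v,uv,.064))
print(tri([(v,(258,189)),(w,(206,140))]),tri([(v,(262,90)),(w,(147.5,109.5))]))
g=cv2.GaussianBlur(v['px'],(5,5),0)
for c in cv2.HoughCircles(g.min(2),cv2.HOUGH_GRADIENT,1,60,param1=80,param2=12,minRadius=12,maxRadius=18)[0]:
    if 230<c[0]<300 and 60<c[1]<220: print(c, atz(v,c[:2],.064)[:2])
E
```

```text
[0.5438 0.22   0.064 ]
[0.52   0.2953 0.064 ]
[0.5432 0.2198 0.0652] [0.52   0.2951 0.0692]
[256.5 185.5  16.3] [0.5416 0.2225]
[260.5  89.5  14.1] [0.5188 0.2953]
```

Call:
move_arm(
  targets=[
    [[0, -1, 60], [0, 0, 0], -1],
    [[0, -1, 110], [0, 0, 0], -1],
    [[0, -1, 131], [0, 0, 0], -1],
    [[0, -1, 131], [0, 0, 0], 0.5],
    [[0, -1, 131], [0, 0, 0], 1],
  ],
  squeeze=40,
)

```text
clock: 6.52
tcp_pos: [0.5422, 0.2209, 0.0302]
orientation: [0.001, 0.575, 0.818, 0.001]
wrist_force: [0.0, 0.7, 0.2]
finger_gap: 0.0517
grip_force: 0.0
```

Call:
move_arm(
  targets=[
    [[0, 0, 0], [0, 0, 0], 1],
    [[0, 0, 0], [0, 0, 0], 1],
    [[0, 0, 0], [0, 0, 0], 1],
    [[0, 0, 0], [0, 0, 0], 1],
  ],
)

```text
clock: 7.02
tcp_pos: [0.5426, 0.2212, 0.0308]
orientation: [0.001, 0.574, 0.819, 0.001]
wrist_force: [0.0, -1.0, 5.4]
finger_gap: 0.0254
grip_force: 39.3
```

Call:
move_arm(
  targets=[
    [[0, 0, -50], [0, 0, 0], 1],
    [[0, 0, -100], [0, 0, 0], 1],
    [[-30, -8, -130], [0, 0, 0], 1],
    [[-90, -24, -130], [0, 0, 0], 1],
    [[-125, -33, -130], [0, 0, 0], 1],
  ],
)

```text
clock: 7.65
tcp_pos: [0.5531, 0.0902, 0.1602]
orientation: [0.001, 0.575, 0.818, 0.0]
wrist_force: [0.2, 0.7, -0.5]
finger_gap: 0.0252
grip_force: 39.8
```

Call:
move_arm(
  targets=[
    [[-30, -8, 0], [0, 0, 0], 1],
    [[-36, -10, 0], [0, 0, 0], 1],
    [[-36, -10, 0], [0, 0, 0], 1],
  ],
)

```text
clock: 8.02
tcp_pos: [0.5554, 0.0549, 0.1592]
orientation: [-0.0, 0.575, 0.818, 0.0]
wrist_force: [-0.2, 0.3, -0.6]
finger_gap: 0.0255
grip_force: 39.8
```

```bash
python3 - <<'E'
from h import *
s,p=snap('wrist'); store('w4',s,p)
lm(['well0','spare0_mid'],p)
plan([.5571,.0546,.12],109.8)
q=quat(s)
for d in env.landmark_of('spare0_mid',p): print('tool',q.inv().apply(np.array(d['centre'])-s['tcp_pos'])*1e3)
E
```

```text
well0 [([0.5138, -0.0083, 0.0265], 0.87), ([0.5613, 0.0575, 0.0298], 0.8), ([0.496, 0.0325, 0.0271], 0.56)]
spare0_mid [([0.555, 0.0515, 0.165], 0.92)]
clk 8.18 tcp [0.5554 0.0559 0.1591] move [-1.8  1.2 39. ] [-0.    -0.001  0.016] F [ 0.1  0.4 -0.9] gap 0.0251
tool [-3.0396 -1.5555 -5.8457]
```

View pics/w4.png

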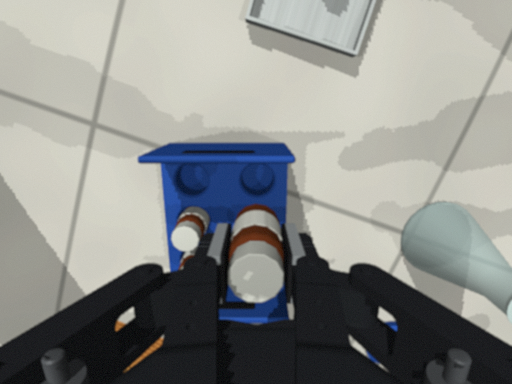

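```bash
cat > ov.py <<'E'
from h import *
def circ(c,r,q=None):
    a=np.linspace(0,2*np.pi,60); return np.array(c)+r*np.c_[np.cos(a),np.sin(a),0*a]
def overlay(name,out,box,k,s=None,rack=(.5422,.0046,19.8),foot=None,extra=()):
    v=load(name); x0,y0,x1,y1=box
    im=cv2.resize(v['px'][y0:y1,x0:x1],None,fx=k,fy=k,interpolation=cv2.INTER_CUBIC)
    def draw(P,col): cv2.polylines(im,[np.round((proj(v,P)-[x0,y0]+.5)*k).astype(int)],False,col,1)
    c,n=np.cos(np.radians(rack[2])),np.sin(np.radians(rack[2])); M=np.array([[c,-n],[n,c]])
    W=lambda p:np.r_[M@np.array(p[:2])+rack[:2],p[2]]
    for lx in(-.031,.031):
        for ly in (-.042,0,.042): draw(circ(W((lx,ly,.03)),.0155),(255,255,0))
    for sy in (-1,1): draw(np.array([W((a,sy*.074,z)) for a,z in ((-.059,.084),(.059,.084))]),(0,255,0))
    draw(np.array([W(a) for a in ((-.059,-.068,.03),(.059,-.068,.03),(.059,.068,.03),(-.059,.068,.03),(-.059,-.068,.03))]),(0,255,0))
    for e in extra: draw(e,(255,0,255))
    cv2.imwrite('pics/'+out,im[:,:,::-1])
E
python3 - <<'E'
from ov import *
s=env.get_state(); t=s['tcp_pos']
ex=[circ(t+[0,0,.034],.012),circ(t+[0,0,.021],.0135),circ(t+[0,0,-.027],.0135)]
overlay('w4','o4.png',(130,130,330,330),3,extra=ex)
E
```

```text
(no output)
```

View pics/o4.png

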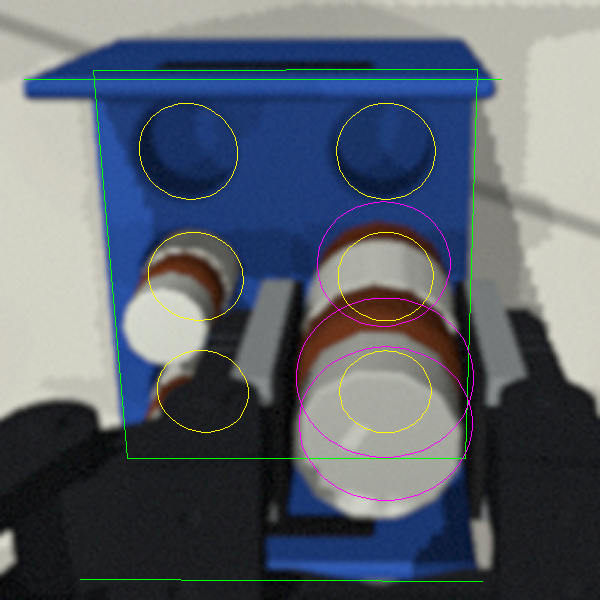

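The predicted wells match the picture, with mouths at about (193,178) and (257,178). The held vial sits a few mm towards tool -x of the TCP, so I'll solve for its offset from two edge rows.

```bash
cat >> ov.py <<'E'
from scipy.optimize import fsolve
def held(name,s,rfoot,rcap):
    """vial axis x0 and foot depth (mm, tool) from image rows of foot near edge and cap far edge, upright vial"""
    v=load(name); q=quat(s)
    row=lambda x,z: proj(v,s['tcp_pos']+q.apply([x/1e3,0,z/1e3]))[0,1]
    return fsolve(lambda a:[row(a[0]+13.5,a[1])-rfoot,row(a[0]-12,a[1]-61)-rcap],[0,27])
E
python3 - <<'E'
from ov import *
s=env.get_state()
v=load('w4'); col=v['px'][:,250:264].mean(1)
for r in list(range(198,214))+list(range(292,310)): print(r,col[r].round().astype(int).tolist())
for a,b in ((203.5,302),(204.5,301),(203,303)): print(held('w4',s,a,b))
E
```

```text
198 [29, 58, 118]
199 [29, 59, 120]
200 [31, 61, 121]
201 [29, 60, 121]
202 [30, 59, 119]
203 [40, 56, 107]
204 [59, 47, 77]
205 [70, 39, 41]
206 [74, 35, 19]
207 [74, 35, 14]
208 [74, 36, 19]
209 [92, 68, 56]
210 [129, 120, 110]
211 [162, 160, 151]
212 [173, 174, 165]
213 [173, 174, 166]
292 [164, 166, 157]
293 [165, 166, 158]
294 [167, 169, 160]
295 [173, 175, 165]
296 [180, 182, 173]
297 [186, 188, 179]
298 [191, 193, 183]
299 [195, 197, 187]
300 [194, 196, 185]
301 [172, 174, 168]
302 [118, 122, 129]
303 [58, 67, 93]
304 [23, 41, 79]
305 [19, 38, 78]
306 [22, 42, 80]
307 [23, 43, 82]
308 [24, 46, 92]
309 [25, 52, 106]
[-5.4897 30.3835]
[-7.1311 33.3154]
[-4.484  28.3371]
```

Call:
move_arm(
  targets=[
    [[2, 1.5, 50], [0, 0, 0], 1],
    [[2, 1.5, 90], [0, 0, 0], 1],
    [[2, 1.5, 98], [0, 0, 0], 1],
    [[2, 1.5, 104], [0, 0, 0], 1],
    [[2, 1.5, 106], [0, 0, 0], 1],
  ],
)

```text
clock: 8.85
tcp_pos: [0.5574, 0.0574, 0.0542]
orientation: [0.001, 0.574, 0.819, 0.001]
wrist_force: [-0.3, 0.2, 0.4]
finger_gap: 0.0252
grip_force: 39.8
```

Call:
move_arm(
  targets=[
    [[0, 0, 4], [0, 0, 0], 1],
    [[0, 0, 8], [0, 0, 0], 1],
    [[0, 0, 12], [0, 0, 0], 1],
    [[0, 0, 15], [0, 0, 0], 1],
    [[0, 0, 17], [0, 0, 0], 1],
  ],
)

```text
clock: 9.48
tcp_pos: [0.5562, 0.0572, 0.0358]
orientation: [-0.0, 0.574, 0.819, -0.0]
wrist_force: [-0.9, 1.2, 6.3]
finger_gap: 0.0256
grip_force: 40.8
```

Call:
move_arm(
  targets=[
    [[0, 0, 0], [0, 0, 0], 0.1],
    [[0, 0, 0], [0, 0, 0], 0.1],
    [[0, 0, 0], [0, 0, 0], 0.1],
    [[0, 0, -20], [0, 0, 0], 0.1],
    [[0, 0, -60], [0, 0, 0], 0.1],
  ],
)

```text
clock: 10.1
tcp_pos: [0.5547, 0.0573, 0.0951]
orientation: [-0.002, 0.574, 0.819, -0.001]
wrist_force: [1.0, 0.3, -0.1]
finger_gap: 0.0383
grip_force: 0.0
```

Call:
move_arm(
  targets=[
    [[0, 0, -60], [0, 0, 0], -1],
    [[60, 0, -66], [0, 0, 0], -1],
    [[90, 0, -66], [0, 0, 0], -1],
    [[90, 0, -66], [0, 0, 0], -1],
  ],
)

```text
clock: 10.6
tcp_pos: [0.5249, 0.1436, 0.1625]
orientation: [0.0, 0.573, 0.82, 0.0]
wrist_force: [0.3, -0.5, 0.4]
finger_gap: 0.0854
grip_force: 0.0
```

```bash
python3 - <<'E'
from h import *
from caps import *
s,p=snap('wrist'); store('w5',s,p)
lm(['spare0_mid','vial0_mid','well0'],p)
run(['w5'],[[.5571,.0546,.069],[.5194,.2955,.064]])
plan([.519,.2962,.03],109.8)
E
```

```text
spare0_mid [([0.5586, 0.0557, 0.038], 0.91)]
vial0_mid [([0.5116, -0.0016, 0.0414], 0.82)]
well0 [([0.5724, 0.0144, 0.027], 0.84), ([0.4962, 0.0376, 0.0269], 0.83), ([0.5137, -0.0093, 0.0291], 0.73), ([0.5606, 0.0548, 0.0308], 0.65)]
[0.5571, 0.0546, 0.069] tri None
    ('w5', [255.8, 290.1], 300, [0.5572, 0.0535])
[0.5194, 0.2955, 0.064] tri None
clk 10.80 tcp [0.5259 0.1412 0.1618] move [148.2  46.1 131.8] [-0.001  0.002  0.004] F [ 0.7 -0.   0.1] gap 0.0852
```

View pics/w5.png

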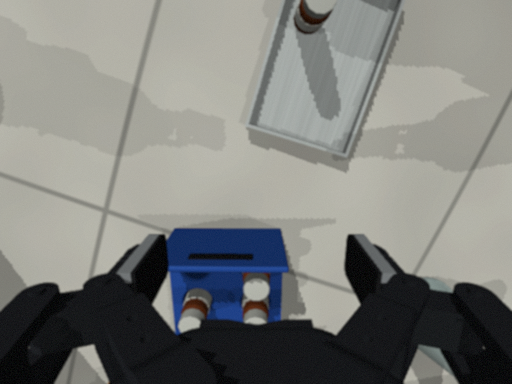

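Spare0 stands in its well, with its cap at (256,285). Spare1 is at (314,10) in the dish.

Call:
move_arm(
  targets=[
    [[55, 18, 0], [0, 0, 0], -1],
    [[110, 36, 10], [0, 0, 0], -1],
    [[146, 46, 50], [0, 0, 0], -1],
    [[146, 46, 100], [0, 0, 0], -1],
    [[146, 46, 132], [0, 0, 0], -1],
  ],
)

```text
clock: 11.42
tcp_pos: [0.5184, 0.294, 0.0271]
orientation: [-0.001, 0.575, 0.818, -0.001]
wrist_force: [-0.7, 0.5, 0.2]
finger_gap: 0.0854
grip_force: 0.0
```

Call:
move_arm(
  targets=[
    [[0, 0, 0], [0, 0, 0], 1],
    [[0, 0, 0], [0, 0, 0], 1],
    [[0, 0, 0], [0, 0, 0], 1],
    [[0, 0, 0], [0, 0, 0], 1],
    [[0, 0, 0], [0, 0, 0], 1],
  ],
)

```text
clock: 12.05
tcp_pos: [0.5208, 0.2952, 0.0321]
orientation: [0.001, 0.575, 0.818, 0.001]
wrist_force: [-0.7, -0.1, 6.8]
finger_gap: 0.0251
grip_force: 39.3
```

```bash
python3 - <<'E'
from h import *
plan([.50,.036,.16],109.8)
E
```

```text
clk 12.05 tcp [0.5208 0.2952 0.0321] move [-236.7 -107.2 -128.2] [0.021 0.002 0.007] F [-0.7 -0.1  6.8] gap 0.0251
```

Call:
move_arm(
  targets=[
    [[0, 0, -50], [0, 0, 0], 1],
    [[0, 0, -100], [0, 0, 0], 1],
    [[-50, -23, -129], [0, 0, 0], 1],
    [[-106, -48, -129], [0, 0, 0], 1],
    [[-160, -72, -129], [0, 0, 0], 1],
  ],
)

```text
clock: 12.68
tcp_pos: [0.5062, 0.1185, 0.1603]
orientation: [0.001, 0.574, 0.819, 0.001]
wrist_force: [0.8, -0.5, -0.7]
finger_gap: 0.0251
grip_force: 39.7
```

Call:
move_arm(
  targets=[
    [[-52, -24, 0], [0, 0, 0], 1],
    [[-77, -35, 0], [0, 0, 0], 1],
    [[-77, -35, 0], [0, 0, 0], 1],
    [[-77, -35, 0], [0, 0, 0], 1],
  ],
)

```text
clock: 13.18
tcp_pos: [0.4994, 0.036, 0.1594]
orientation: [0.0, 0.574, 0.819, 0.0]
wrist_force: [0.2, -0.1, 0.2]
finger_gap: 0.0247
grip_force: 39.7
```

```bash
python3 - <<'E'
from ov import *
s,p=snap('wrist'); store('w6',s,p)
q=quat(s)
for d in env.landmark_of('spare0_mid',p): print(d['centre'],'tool',q.inv().apply(np.array(d['centre'])-s['tcp_pos'])*1e3)
v=load('w6'); col=v['px'][:,250:264].mean(1)
g=col[:,0]-col[:,2]; print([ (r,g[r].round()) for r in range(196,216)]); print([(r,col[r,0].round()) for r in range(290,312)])
plan([.4988,.0336,.12],109.8)
for u in ((257,192),): pass
E
```

```text
[0.5542, 0.0552, 0.0383] tool [ -0.6051  58.0144 121.1325]
[(196, np.float64(-54.0)), (197, np.float64(-28.0)), (198, np.float64(14.0)), (199, np.float64(45.0)), (200, np.float64(57.0)), (201, np.float64(52.0)), (202, np.float64(34.0)), (203, np.float64(19.0)), (204, np.float64(10.0)), (205, np.float64(8.0)), (206, np.float64(7.0)), (207, np.float64(7.0)), (208, np.float64(7.0)), (209, np.float64(7.0)), (210, np.float64(7.0)), (211, np.float64(7.0)), (212, np.float64(7.0)), (213, np.float64(7.0)), (214, np.float64(7.0)), (215, np.float64(8.0))]
[(290, np.float64(161.0)), (291, np.float64(161.0)), (292, np.float64(157.0)), (293, np.float64(138.0)), (294, np.float64(98.0)), (295, np.float64(49.0)), (296, np.float64(19.0)), (297, np.float64(12.0)), (298, np.float64(14.0)), (299, np.float64(18.0)), (300, np.float64(22.0)), (301, np.float64(24.0)), (302, np.float64(23.0)), (303, np.float64(21.0)), (304, np.float64(19.0)), (305, np.float64(20.0)), (306, np.float64(20.0)), (307, np.float64(21.0)), (308, np.float64(21.0)), (309, np.float64(24.0)), (310, np.float64(26.0)), (311, np.float64(25.0))]
clk 13.28 tcp [0.4993 0.0366 0.1592] move [-2.6 -1.5 39.2] [ 0.002 -0.     0.017] F [-0.3  0.1 -1. ] gap 0.0253
```

Call:
move_arm(
  targets=[
    [[-3, -1.2, 50], [0, 0, 0], 1],
    [[-3, -1.2, 90], [0, 0, 0], 1],
    [[-3, -1.2, 98], [0, 0, 0], 1],
    [[-3, -1.2, 103], [0, 0, 0], 1],
    [[-3, -1.2, 106], [0, 0, 0], 1],
  ],
)

```text
clock: 13.9
tcp_pos: [0.5005, 0.0326, 0.0542]
orientation: [0.001, 0.574, 0.819, 0.001]
wrist_force: [-0.3, -0.2, -0.0]
finger_gap: 0.0252
grip_force: 39.7
```

Call:
move_arm(
  targets=[
    [[0, 0, 4], [0, 0, 0], 1],
    [[0, 0, 8], [0, 0, 0], 1],
    [[0, 0, 12], [0, 0, 0], 1],
    [[0, 0, 14], [0, 0, 0], 1],
    [[0, 0, 15], [0, 0, 0], 1],
  ],
)

```text
clock: 14.52
tcp_pos: [0.499, 0.0323, 0.0379]
orientation: [-0.0, 0.574, 0.819, -0.0]
wrist_force: [-0.2, 0.3, -0.6]
finger_gap: 0.0252
grip_force: 39.7
```

Call:
move_arm(
  targets=[
    [[0, 0, 1], [0, 0, 0], 1],
    [[0, 0, 2], [0, 0, 0], 1],
    [[0, 0, 2], [0, 0, 0], 0.1],
    [[0, 0, 2], [0, 0, 0], 0.1],
    [[0, 0, 2], [0, 0, 0], 0.1],
  ],
)

```text
clock: 15.15
tcp_pos: [0.4991, 0.0323, 0.0359]
orientation: [-0.0, 0.574, 0.819, -0.0]
wrist_force: [0.4, 0.2, -0.3]
finger_gap: 0.0385
grip_force: 0.0
```

Call:
move_arm(
  targets=[
    [[0, 0, -25], [0, 0, 0], 0.1],
    [[0, 0, -80], [0, 0, 0], 0.1],
    [[0, 0, -140], [0, 0, 0], 0.1],
    [[0, 0, -200], [0, 0, 0], 0.1],
    [[0, 0, -220], [0, 0, 0], 0.1],
  ],
)

```text
clock: 15.78
tcp_pos: [0.5009, 0.0322, 0.2603]
orientation: [0.003, 0.574, 0.819, 0.002]
wrist_force: [0.6, -0.5, -0.1]
finger_gap: 0.039
grip_force: 0.0
```

```bash
python3 - <<'E'
from h import *
s,p=snap('wrist'); store('w7',s,p)
lm(['spare0_mid'],p)
plan([.50,-.15,.26],38)
E
```

```text
spare0_mid [([0.5558, 0.0531, 0.0391], 0.95)]
clk 15.88 tcp [0.5007 0.0322 0.2588] move [-171.1  -62.7   -1. ] [ 0.034 -0.006  7.189] F [ 0.7 -0.2 -1.2] gap 0.0384
```

Call:
move_arm(
  targets=[
    [[-50, -14, -20], [0, 0, 1], 0.1],
    [[-100, -28, -20], [0, 0, 2], 0.1],
    [[-150, -42, -20], [0, 0, 3], 0.1],
    [[-200, -56, -20], [0, 0, 4], 0.1],
    [[-225, -61, -20], [0, 0, 5], 0.1],
  ],
)

```text
clock: 16.5
tcp_pos: [0.5176, -0.2023, 0.2736]
orientation: [-0.001, 0.869, 0.495, -0.001]
wrist_force: [-0.1, 0.5, -0.2]
finger_gap: 0.0384
grip_force: 0.0
```

Call:
move_arm(
  targets=[
    [[0, 0, 0], [0, 0, 1], 0.1],
    [[0, 0, 0], [0, 0, 2.2], 0.1],
    [[0, 0, 0], [0, 0, 2.2], 0.1],
    [[0, 0, 0], [0, 0, 2.2], 0.1],
  ],
)

```text
clock: 17.0
tcp_pos: [0.518, -0.1997, 0.275]
orientation: [-0.001, 0.945, 0.326, -0.001]
wrist_force: [0.1, -0.3, 0.5]
finger_gap: 0.0385
grip_force: 0.0
```

```bash
python3 - <<'E'
from h import *
s,p=snap('wrist'); store('w8',s,p)
names=['cover_mid','lip','lip_corner','far_corner']
lm(names+['spare0_mid'],p)
plan([.464,-.2025,.12],38)
E
```

```text
cover_mid [([0.5027, -0.2651, 0.0403], 0.65)]
lip [([0.4613, -0.2023, 0.0585], 0.96)]
lip_corner [([0.4478, -0.1834, 0.0472], 0.86)]
far_corner [([0.5579, -0.3427, 0.0521], 0.75)]
spare0_mid []
clk 17.30 tcp [ 0.5183 -0.1999  0.2761] move [-44.5 -31.4 156.1] [ 0.001  0.    -0.006] F [-0.5  0.5  0.4] gap 0.0385
```

View pics/w8.png

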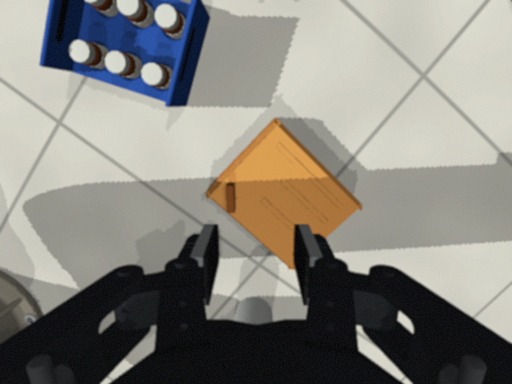

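The rack now shows six capped vials. The lip at (231,197) is aligned with image vertical, which is tool x. I'll fit the cover pose to its outline.

```bash
cat > covfit.py <<'E'
from h import *
from scipy.optimize import minimize
def sil(v,x,y,yaw,k):
    M=R.from_euler('z',yaw,degrees=True).as_matrix()
    P=np.array([[sx*a,sy*b,z] for a,b,z in ((.062,.076,.049),(.068,.082,.036),(.068,.082,.0)) for sx in(-1,1) for sy in(-1,1)])@M.T+[x,y,0]
    h=cv2.convexHull(((proj(v,P)+.5)*k).astype(np.float32)); m=np.zeros((384*k,512*k),np.uint8)
    cv2.fillConvexPoly(m,np.round(h*16).astype(np.int32),1,shift=4); return m
def mask(v,k):
    h=cv2.cvtColor(v['px'],cv2.COLOR_RGB2HSV); o=((h[...,0]>5)&(h[...,0]<22)&(h[...,1]>120)&(h[...,2]>60)).astype(np.uint8)
    n,l,st,c=cv2.connectedComponentsWithStats(o); o=(l==1+np.argmax(st[1:,4])).astype(np.float32)
    ok=(v['px'].max(2)>45).astype(np.float32)
    f=lambda a:(cv2.resize(a,None,fx=k,fy=k,interpolation=cv2.INTER_LINEAR)>.5)
    return f(o),f(cv2.erode(ok,np.ones((5,5))))
def fit(names,k=4):
    V=[(load(n),)+mask(load(n),k) for n in names]
    def cost(p): return sum((((sil(v,p[0]/1e3,p[1]/1e3,p[2],k)>0)!=m)&ok).sum()/m.sum() for v,m,ok in V)
    r=minimize(cost,[499,-261,-7],method='Nelder-Mead',options=dict(initial_simplex=[[499,-261,-7],[504,-261,-7],[499,-256,-7],[499,-261,-3]],xatol=.05,fatol=1e-5)); return r.x.round(2),round(r.fun,4)
if __name__=='__main__':
    for n in (['w1'],['w8'],['t2'],['w1','w8']):
        x,f=fit(n); a=np.radians(x[2]); c,s=np.cos(a),np.sin(a)
        print(n,x,f,'lip',(x[0]-42*c-56*s).round(1),(x[1]-42*s+56*c).round(1))
E
python3 covfit.py
```

```text
['w1'] [ 497.77 -262.93   -6.23] 0.0309 lip 462.1 -202.7
['w8'] [ 498.31 -262.83   -5.4 ] 0.0387 lip 461.8 -203.1
['t2'] [ 498.89 -260.84   -5.26] 0.0484 lip 462.2 -201.2
['w1', 'w8'] [ 497.72 -263.14   -5.75] 0.0688 lip 461.5 -203.2
```

```bash
python3 - <<'E'
from h import *
plan([.4619,-.2027,.0515],39.2)
E
```

```text
clk 17.30 tcp [ 0.5183 -0.1999  0.2761] move [-46.3 -32.5 224.6] [ 0.001  0.    -0.126] F [-0.5  0.5  0.4] gap 0.0385
```

Call:
move_arm(
  targets=[
    [[-24, -16, 50], [0, 0, -0.1], 0.1],
    [[-46, -32.5, 100], [0, 0, -0.13], 0.1],
    [[-46, -32.5, 150], [0, 0, -0.13], 0.1],
    [[-46, -32.5, 165], [0, 0, -0.13], 0.1],
    [[-46, -32.5, 165], [0, 0, -0.13], 0.1],
  ],
)

```text
clock: 17.92
tcp_pos: [0.4621, -0.2025, 0.1111]
orientation: [-0.0, 0.942, 0.335, -0.0]
wrist_force: [1.0, -0.4, 0.2]
finger_gap: 0.0383
grip_force: 0.0
```

```bash
python3 - <<'E'
from ov import *
s,p=snap('wrist'); store('w9',s,p); lm(['lip'],p)
plan([.4619,-.2027,.0515],39.2)
v=load('w9'); q=R.from_euler('z',-5.8,degrees=True)
b=q*R.from_euler('z',45,degrees=True)
o=np.array([.4981,-.2628,0])+q.apply([-.042,.056,0])
ex=[]
for z in(.049,.067): ex.append(np.array([o+b.apply([sx*.018,sy*.005,0])+[0,0,z] for sx,sy in((-1,-1),(1,-1),(1,1),(-1,1),(-1,-1))]))
for pz in (.049,): ex.append(np.array([[.4981,-.2628,pz]+q.apply([sx*.062,sy*.076,0]) for sx,sy in((-1,-1),(1,-1),(1,1),(-1,1),(-1,-1))]))
overlay('w9','o9.png',(120,90,390,290),2.9,extra=ex)
E
```

```text
lip [([0.4623, -0.2027, 0.0587], 0.89)]
clk 18.02 tcp [ 0.4636 -0.2034  0.1129] move [-1.  -1.8 61.4] [ 0.017 -0.005  0.001] F [0.6 0.1 1.2] gap 0.038
```

View pics/o9.png

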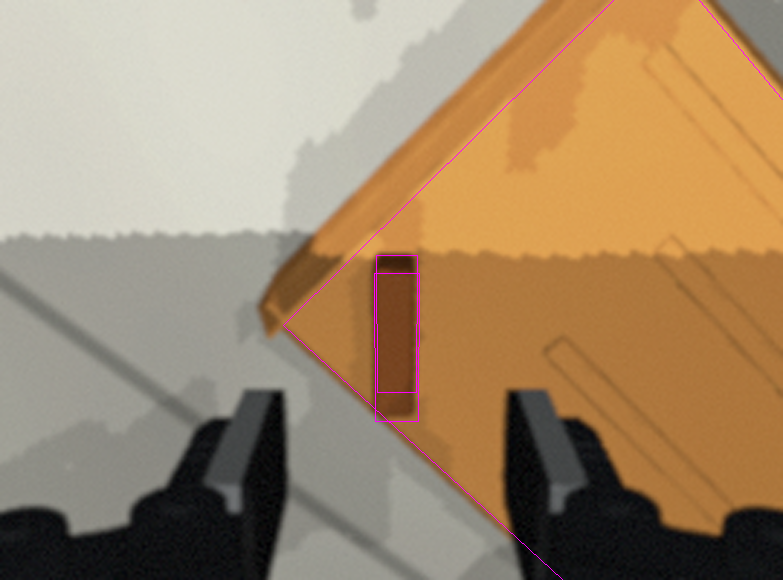

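The overlay places the lip within about 1 mm, at crop pixel (397,335). That was my 11th picture, one over the limit of 10, so I'll work from numbers only from here.

Call:
move_arm(
  targets=[
    [[0, -1, 35], [0, 0, 0], 0.1],
    [[0, -1, 55], [0, 0, 0], 0.1],
    [[0, -1, 60], [0, 0, 0], 0.1],
    [[0, -1, 60], [0, 0, 0], 0.5],
    [[0, -1, 60], [0, 0, 0], 1],
  ],
  squeeze=90,
)

```text
clock: 18.65
tcp_pos: [0.4626, -0.2025, 0.0528]
orientation: [0.001, 0.942, 0.335, 0.001]
wrist_force: [0.3, -0.1, -0.0]
finger_gap: 0.0074
grip_force: 88.1
```

Call:
move_arm(
  targets=[
    [[0, 0, 0], [0, 0, 0], 1],
    [[0, 0, 0], [0, 0, 0], 1],
    [[0, 0, 0], [0, 0, 0], 1],
  ],
)

```text
clock: 19.02
tcp_pos: [0.4626, -0.2025, 0.0528]
orientation: [0.001, 0.942, 0.335, 0.001]
wrist_force: [-1.2, 0.1, 5.9]
finger_gap: 0.0073
grip_force: 88.9
```

```bash
cat > peel.py <<'E'
from h import *
# rotation by th (deg) about tool x such that lip side rises, pivot = far corner of cover skirt; prints row deltas from the present pose
s=env.get_state(); q=quat(s); t=s['tcp_pos']
qc=R.from_euler('z',-5.8,degrees=True); far=np.array([.4981,-.2628,.036])+qc.apply([.068,-.082,0])
up=qc.apply(np.array([-1,1,0])/2**.5)      # from far corner to lip corner
axis=np.cross(up,[0,0,1])                  # rotating +th about this raises the lip side
print('tcp',t,'euler',q.as_euler('ZYX',degrees=True),'far',far,'gap',s['finger_gap'],s['wrist_force'])
for th in (1,2,3,4,6,8,10,12,15,18):
    r=R.from_rotvec(np.radians(th)*axis); d=q.inv().apply(r.apply(t-far)+far-t)*1e3
    print(th,d.round(1),(np.degrees(q.inv().apply(r.as_rotvec()))/10).round(2))
E
python3 peel.py
```

```text
tcp [ 0.4626 -0.2025  0.0528] euler [ 39.1914  -0.0592 179.8294] far [ 0.5575 -0.3513  0.036 ] gap 0.00726526949700132 [-1.1674  0.133   5.8937]
1 [ 0.   0.3 -3.1] [ 0.1 -0.   0. ]
2 [ 0.   0.7 -6.1] [ 0.2 -0.   0. ]
3 [ 0.   1.1 -9.1] [ 0.3 -0.   0. ]
4 [  0.    1.6 -12.2] [ 0.4 -0.   0. ]
6 [  0.    2.8 -18.2] [ 0.6 -0.   0. ]
8 [  0.    4.1 -24.2] [ 0.8 -0.   0. ]
10 [  0.    5.7 -30.2] [ 1. -0.  0.]
12 [  0.    7.4 -36. ] [ 1.2 -0.   0. ]
15 [  0.   10.4 -44.8] [ 1.5 -0.   0. ]
18 [  0.1  13.9 -53.3] [ 1.8 -0.   0. ]
```

Call:
move_arm(
  targets=[
    [[0, 0.2, -1.5], [0.05, 0, 0], 1],
    [[0, 0.3, -3.1], [0.1, 0, 0], 1],
    [[0, 0.5, -4.6], [0.15, 0, 0], 1],
    [[0, 0.7, -6.1], [0.2, 0, 0], 1],
    [[0, 0.9, -7.6], [0.25, 0, 0], 1],
  ],
)

```text
clock: 19.65
tcp_pos: [0.4622, -0.2027, 0.0586]
orientation: [-0.021, 0.942, 0.335, -0.007]
wrist_force: [1.5, -0.5, -2.2]
finger_gap: 0.0075
grip_force: 88.0
```

```bash
python3 - <<'E'
from h import *
s=env.get_state(); print(s['wrist_force'],s['ft_torque'],s['finger_gap'],s['tcp_pos'])
p=env.read_camera('wrist'); lm(['lip','lip_corner','far_corner'],p)
p=env.read_camera('scene'); lm(['stack'],p)
E
```

```text
[ 1.4915 -0.5106 -2.2296] [-0.3858 -0.5438  0.0471] 0.007546860066978921 [ 0.4622 -0.2027  0.0586]
lip [([0.4621, -0.2059, 0.0656], 0.85)]
lip_corner [([0.4455, -0.18, 0.0566], 0.67)]
far_corner []
stack [([0.5026, -0.2629, 0.0024], 0.63)]
```

```bash
python3 peel.py | tail -11
```

```text
tcp [ 0.4622 -0.2027  0.0586] euler [  39.1861    0.     -177.5306] far [ 0.5575 -0.3513  0.036 ] gap 0.007362652380768949 [ 1.8337 -1.7865 -2.0286]
1 [ 0.   0.3 -3.1] [ 0.1 -0.   0. ]
2 [ 0.   0.6 -6.1] [ 0.2 -0.   0. ]
3 [ 0.   1.  -9.2] [ 0.3 -0.   0. ]
4 [  0.    1.5 -12.3] [ 0.4 -0.   0. ]
6 [  0.    2.5 -18.3] [ 0.6 -0.   0. ]
8 [  0.    3.8 -24.4] [ 0.8 -0.   0. ]
10 [  0.    5.3 -30.4] [ 1. -0.  0.]
12 [  0.    7.  -36.3] [ 1.2 -0.   0. ]
15 [  0.    9.9 -45.1] [ 1.5 -0.   0. ]
18 [  0.   13.3 -53.7] [ 1.8 -0.   0. ]
```

Call:
move_arm(
  targets=[
    [[0, 0.3, -3.1], [0.1, 0, 0], 1],
    [[0, 0.6, -6.1], [0.2, 0, 0], 1],
    [[0, 1, -9.2], [0.3, 0, 0], 1],
    [[0, 1.5, -12.3], [0.4, 0, 0], 1],
    [[0, 2, -15.3], [0.5, 0, 0], 1],
  ],
)

```text
clock: 20.58
tcp_pos: [0.4636, -0.2048, 0.074]
orientation: [-0.062, 0.94, 0.335, -0.022]
wrist_force: [0.8, -1.3, -2.2]
finger_gap: 0.0076
grip_force: 88.2
```

Call:
move_arm(
  targets=[
    [[0, 0.3, -3.1], [0.1, 0, 0], 1],
    [[0, 0.6, -6.1], [0.2, 0, 0], 1],
    [[0, 1, -9.2], [0.3, 0, 0], 1],
    [[0, 1.5, -12.3], [0.4, 0, 0], 1],
    [[0, 2, -15.3], [0.5, 0, 0], 1],
  ],
)

```text
clock: 21.2
tcp_pos: [0.4661, -0.2076, 0.0889]
orientation: [-0.103, 0.936, 0.333, -0.037]
wrist_force: [0.0, -0.3, -1.9]
finger_gap: 0.0075
grip_force: 88.2
```

```bash
python3 peel.py; python3 - <<'E'
from h import *
s,p=snap('wrist'); store('w10',s,p); lm(['lip','lip_corner','far_corner','cover_mid'],p)
p=env.read_camera('scene'); lm(['stack','far_corner','cover_mid'],p)
s=env.get_state(); print(s['wrist_force'],s['ft_torque'])
E
```

```text
tcp [ 0.4661 -0.2076  0.0889] euler [  39.185     0.0078 -167.421 ] far [ 0.5575 -0.3513  0.036 ] gap 0.007525629831677258 [ 0.0303 -0.2851 -1.9242]
1 [-0.   0.3 -3.1] [ 0.1 -0.  -0. ]
2 [-0.   0.6 -6.2] [ 0.2 -0.  -0. ]
3 [-0.   1.  -9.2] [ 0.3 -0.  -0. ]
4 [ -0.    1.5 -12.3] [ 0.4 -0.  -0. ]
6 [ -0.    2.5 -18.4] [ 0.6 -0.  -0. ]
8 [ -0.    3.8 -24.4] [ 0.8 -0.  -0. ]
10 [ -0.    5.3 -30.4] [ 1. -0. -0.]
12 [ -0.    6.9 -36.4] [ 1.2 -0.  -0. ]
15 [ -0.    9.8 -45.2] [ 1.5 -0.  -0. ]
18 [ -0.   13.2 -53.8] [ 1.8 -0.  -0. ]
lip [([0.4679, -0.2091, 0.0961], 0.66)]
lip_corner [([0.4513, -0.1837, 0.0908], 0.74)]
far_corner []
cover_mid [([0.5045, -0.2675, 0.0585], 0.96)]
stack [([0.5007, -0.2625, 0.001], 0.67)]
far_corner [([0.5502, -0.3457, 0.0495], 0.95)]
cover_mid [([0.4987, -0.2665, 0.0686], 0.58)]
[-0.5476 -0.8214  0.0155] [-0.1938 -0.1257 -0.0533]
```

Call:
move_arm(
  targets=[
    [[0, 0.3, -3.1], [0.1, 0, 0], 1],
    [[0, 0.6, -6.1], [0.2, 0, 0], 1],
    [[0, 1, -9.2], [0.3, 0, 0], 1],
    [[0, 1.5, -12.3], [0.4, 0, 0], 1],
    [[0, 2, -15.3], [0.5, 0, 0], 1],
  ],
)

```text
clock: 22.28
tcp_pos: [0.4696, -0.2119, 0.1034]
orientation: [-0.144, 0.931, 0.331, -0.051]
wrist_force: [0.3, -0.1, -0.1]
finger_gap: 0.0073
grip_force: 88.5
```

```bash
python3 - <<'E'
from h import *
s=env.get_state(); q=quat(s); print(s['tcp_pos'],s['wrist_force'],q.as_euler('ZYX',degrees=True),'up60',q.inv().apply([0,0,60]))
E
```

```text
[ 0.4696 -0.2119  0.1034] [ 0.3208 -0.1467 -0.1364] [  39.1805    0.003  -162.4403] up60 [ -0.0032 -18.102  -57.2042]
```

Call:
move_arm(
  targets=[
    [[0, -1.5, -4.8], [0, 0, 0], 1],
    [[0, -3, -9.5], [0, 0, 0], 1],
    [[0, -6, -19], [0, 0, 0], 1],
    [[0, -12, -38], [0, 0, 0], 1],
    [[0, -18, -57], [0, 0, 0], 1],
  ],
)

```text
clock: 22.9
tcp_pos: [0.4694, -0.2115, 0.1643]
orientation: [-0.143, 0.931, 0.332, -0.051]
wrist_force: [0.1, 0.1, -0.4]
finger_gap: 0.0072
grip_force: 88.5
```

```bash
cat > fin.py <<'E'
from h import *
# target: cover centre over rack, yaw rack 19.8; lip offset from rack centre
M=R.from_euler('z',19.8,degrees=True)
s=env.get_state()
off=R.from_euler('z',-5.8,degrees=True).inv().apply(np.array([.4626,-.2025,.0528])-[.4981,-.2628,.049])  # TCP in cover frame at grasp (rel. panel top)
print('off',off)
tgt=np.array([.5422,.0046,.127])+M.apply(off); yaw=39.19+25.6
plan(tgt,yaw); print(tgt,yaw,s['wrist_force'],s['grip_force'])
E
python3 fin.py; python3 - <<'E'
from h import *
s,p=snap('wrist'); store('w11',s,p); lm(['lip','lip_corner','cover_mid'],p)
p=env.read_camera('scene'); lm(['stack','far_corner','cover_mid'],p)
s=env.get_state(); q=quat(s)
print('level z+30',q.inv().apply([0,0,.03])*1e3)
E
```

```text
off [-0.0414  0.0564  0.0038]
clk 22.90 tcp [ 0.4694 -0.2115  0.1643] move [ 172.7 -169.7   88.5] [-1.718 -0.391 -2.539] F [ 0.1  0.1 -0.4] gap 0.0072
[0.4841 0.0436 0.1308] 64.78999999999999 [ 0.1062  0.1479 -0.4067] 88.49462985992432
lip [([0.4671, -0.2124, 0.1712], 0.87)]
lip_corner [([0.4559, -0.1918, 0.1676], 0.82)]
cover_mid [([0.5049, -0.2677, 0.1301], 0.57)]
stack [([0.5014, -0.262, 0.0002], 0.72), ([0.5554, 0.0529, 0.0311], 0.5)]
far_corner [([0.4955, 0.0289, 0.0383], 0.7), ([0.5512, -0.3468, 0.1128], 0.67)]
cover_mid [([0.5025, -0.2683, 0.1364], 0.77)]
level z+30 [ -0.0137  -9.0598 -28.5993]
```

Call:
move_arm(
  targets=[
    [[0, 0, 0], [-0.6, 0, 0], 1],
    [[0, 0, 0], [-1.2, 0, 0], 1],
    [[0, 0, 0], [-1.75, 0, 0], 1],
    [[0, 0, 0], [-1.75, 0, 0], 1],
  ],
)

```text
clock: 23.8
tcp_pos: [0.468, -0.2101, 0.163]
orientation: [-0.001, 0.942, 0.336, -0.0]
wrist_force: [0.4, 0.2, 0.7]
finger_gap: 0.0075
grip_force: 88.5
```

```bash
python3 fin.py
```

```text
off [-0.0414  0.0564  0.0038]
clk 23.80 tcp [ 0.468  -0.2101  0.163 ] move [ 173.  -186.3   32.4] [-0.007 -0.001 -2.554] F [0.4 0.2 0.7] gap 0.0075
[0.4841 0.0436 0.1308] 64.78999999999999 [0.3654 0.2394 0.668 ] 88.5344660282135
```

Call:
move_arm(
  targets=[
    [[25, -27, 0], [0, 0, -0.3], 1],
    [[60, -65, 0], [0, 0, -0.9], 1],
    [[100, -108, 0], [0, 0, -1.5], 1],
    [[138, -149, 0], [0, 0, -2.1], 1],
    [[160, -172, 0], [0, 0, -2.4], 1],
  ],
)

```text
clock: 24.42
tcp_pos: [0.485, 0.0248, 0.1627]
orientation: [-0.001, 0.851, 0.526, -0.001]
wrist_force: [0.1, -0.7, 0.2]
finger_gap: 0.0075
grip_force: 88.5
```

Call:
move_arm(
  targets=[
    [[9, -10, 0], [0, 0, -0.15], 1],
    [[9, -10, 0], [0, 0, -0.15], 1],
    [[9, -10, 0], [0, 0, -0.15], 1],
  ],
)

```text
clock: 24.8
tcp_pos: [0.4802, 0.0342, 0.1629]
orientation: [-0.0, 0.845, 0.534, -0.0]
wrist_force: [-0.6, 0.6, -0.6]
finger_gap: 0.0076
grip_force: 88.5
```

```bash
python3 fin.py; python3 - <<'E'
from h import *
for n in ('wrist','scene','top'):
    s,p=snap(n); store('f1'+n,s,p); print(n); lm(['lip','lip_corner','far_corner','cover_mid','stack'],p)
E
```

```text
off [-0.0414  0.0564  0.0038]
clk 24.80 tcp [0.4802 0.0342 0.1629] move [10.3 -0.5 32.1] [-0.002  0.003 -0.021] F [-0.6  0.6 -0.6] gap 0.0076
[0.4841 0.0436 0.1308] 64.78999999999999 [-0.6472  0.6064 -0.6186] 88.52429866790771
wrist
lip [([0.4799, 0.0337, 0.1728], 0.75)]
lip_corner [([0.4775, 0.0346, 0.1682], 0.63), ([0.4563, 0.0475, 0.156], 0.56)]
far_corner []
cover_mid [([0.5424, -0.0041, 0.1497], 0.85)]
stack [([0.4583, 0.0466, 0.1628], 0.47)]
scene
lip [([0.4825, 0.0325, 0.1661], 0.86)]
lip_corner [([0.4533, 0.0496, 0.1565], 0.57), ([0.5698, 0.0157, 0.0266], 0.51)]
far_corner [([0.6189, -0.056, 0.1601], 0.72)]
cover_mid [([0.5381, -0.0027, 0.1593], 0.91)]
stack [([0.5008, -0.2614, 0.0036], 0.56)]
top
lip []
lip_corner []
far_corner [([0.6205, -0.053, 0.1578], 0.97)]
cover_mid [([0.5395, -0.0037, 0.1517], 0.81)]
stack [([0.5035, -0.2621, 0.0002], 0.62)]
```

```bash
cat > cf2.py <<'E'
from covfit import *
import sys
def run(pre,z0,names=('scene','top'),k=4):
    s=env.get_state(); c0=s['tcp_pos']-R.from_euler('z',19.8,degrees=True).apply([-.0414,.0564,.0038])
    V=[]
    for n in names:
        v=load(pre+n); h=cv2.cvtColor(v['px'],cv2.COLOR_RGB2HSV)
        o=((h[...,0]>5)&(h[...,0]<22)&(h[...,1]>120)&(h[...,2]>60)).astype(np.uint8)
        uv=proj(v,[c0])[0]; nn,l,st,cc=cv2.connectedComponentsWithStats(o)
        i=min((np.hypot(*(cc[j]-uv)),j) for j in range(1,nn) if st[j,4]>150)[1]
        m=cv2.resize((l==i).astype(np.float32),None,fx=k,fy=k)>.5
        hl=cv2.convexHull(np.argwhere(m)[:,::-1].astype(np.int32)); H=np.zeros(m.shape,np.uint8); cv2.fillConvexPoly(H,hl,1)
        V.append((v,H)); print(n,'mask/hull',m.sum()/H.sum(),st[i])
    B=np.array([[sx*a,sy*b,z] for a,b,z in ((.062,.076,0),(.068,.082,-.013)) for sx in(-1,1) for sy in(-1,1)])
    def cost(p):
        P=B@R.from_euler('zyx',p[3:],degrees=True).as_matrix().T+c0+p[:3]/1e3; t=0
        for v,H in V:
            h=cv2.convexHull(((proj(v,P)+.5)*k).astype(np.float32)); m=np.zeros(H.shape,np.uint8); cv2.fillConvexPoly(m,np.round(h*16).astype(np.int32),1,shift=4); t+=(m!=H).sum()/H.sum()
        return t
    x0=np.array([0,0,0,19.8,0,0.]); S=np.vstack([x0]+[x0+d for d in np.diag([4,4,4,4,4,4])])
    print('nominal cost',cost(x0))
    r=minimize(cost,x0,method='Nelder-Mead',options=dict(initial_simplex=S,maxiter=600,xatol=.05,fatol=1e-5)); print('centre',c0+np.r_[r.x[:3]]/1e3,'d',r.x.round(2),r.fun)
run(sys.argv[1],0)
E
python3 cf2.py f1
```

```text
scene mask/hull 0.9388246628131022 [ 236  157   55   30 1462]
top mask/hull 0.8869205786832005 [258 142  28  49 751]
nominal cost 1.6313433916260347
centre [ 0.5384 -0.0035  0.16  ] d [ 0.4   0.22  0.75 19.79  0.97 -0.48] 1.6033462766795632
```

```bash
sed -i 's/^run.*$//' cf2.py; python3 - <<'E'
from cf2 import *
run('f1',0,names=('scene',))
E
python3 fin.py
```

```text
scene mask/hull 0.9388246628131022 [ 236  157   55   30 1462]
nominal cost 0.025128452151573537
centre [ 0.5387 -0.0033  0.1602] d [ 0.63  0.43  1.01 19.89  0.9  -0.63] 0.006824020552344252
off [-0.0414  0.0564  0.0038]
clk 25.70 tcp [0.48   0.0353 0.163 ] move [ 9.3  0.2 32.2] [ 0.     0.001 -0.01 ] F [ 0.  -0.2 -0.5] gap 0.0072
[0.4841 0.0436 0.1308] 64.78999999999999 [ 0.0175 -0.2175 -0.5137] 88.52487802505493
```

Call:
move_arm(
  targets=[
    [[4, 0, 8], [0, 0, 0], 1],
    [[8.7, 0, 16], [0, 0, 0], 1],
    [[8.7, 0, 24], [0, 0, 0], 1],
    [[8.7, 0, 30], [0, 0, 0], 1],
    [[8.7, 0, 32], [0, 0, 0], 1],
  ],
)

```text
clock: 26.32
tcp_pos: [0.4833, 0.0431, 0.1304]
orientation: [-0.0, 0.845, 0.535, -0.0]
wrist_force: [0.3, -0.4, -0.8]
finger_gap: 0.0073
grip_force: 88.5
```

Call:
move_arm(
  targets=[
    [[0, 0, 0], [0, 0, 0], 1],
    [[0, 0, 0], [0, 0, 0], 1],
    [[0, 0, 0], [0, 0, 0], 1],
    [[0, 0, 0], [0, 0, 0], 1],
  ],
)

```text
clock: 26.82
tcp_pos: [0.4838, 0.0431, 0.1312]
orientation: [0.0, 0.845, 0.535, 0.0]
wrist_force: [-0.2, -0.1, -0.3]
finger_gap: 0.0076
grip_force: 88.5
```

```bash
python3 - <<'E'
from cf2 import *
s,p=snap('scene'); store('f2scene',s,p)
run('f2',0,names=('scene',)); lm(['stack','cover_mid','washbottle_mid','flask_mid','cylinder_mid'],p)
E
python3 fin.py
```

```text
scene mask/hull 0.945715206185567 [ 238  167   54   30 1468]
nominal cost 0.02971971649484536
centre [0.5428 0.0044 0.1273] d [ 0.93  0.31 -0.06 19.39  1.26  0.33] 0.01630960051546392
stack [([0.5007, -0.2618, 0.0013], 0.84)]
cover_mid [([0.5423, 0.0028, 0.1257], 0.64)]
washbottle_mid [([0.3093, -0.3556, 0.0715], 0.96), ([0.5865, -0.026, 0.0301], 0.55)]
flask_mid [([0.7659, 0.0541, 0.0623], 0.91)]
cylinder_mid [([0.7867, -0.0948, 0.0742], 0.8)]
off [-0.0414  0.0564  0.0038]
clk 27.12 tcp [0.4837 0.0431 0.131 ] move [0.7 0.2 0.2] [ 0.     0.001 -0.01 ] F [ 0.1 -0.1  0.4] gap 0.0077
[0.4841 0.0436 0.1308] 64.78999999999999 [ 0.0615 -0.0992  0.4498] 88.52652668952942
```

Everything checks out: the cover is centred, level and about 30 mm clear, and the stack and bystanders haven't moved.

```bash
python3 -c "
from workcell import env
print(env.hand_in())"
```

```text
the job is handed in; nothing more can be done
None
```

The job is done and handed in at about 27 s: both spares stand in the rack's two empty wells, and the top cover came off alone and is held level and lined up about 30 mm above the rack plates, with the stack and glassware unmoved; I viewed 11 pictures, one over your limit of 10.

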